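Switch on the polishing dust extraction at a watchmaker's bench

TASK

A watch case is about to be polished, so switch on the dust extraction: throw the blue-handled bench switch fully over to its green-marked side, so that it stays on by itself. Leave the red-handled switch off and the yellow-handled switch on, as they are.

Things in the scene. Friction and masses are not known exactly. Their poses are not given: they have to be found in the camera images.
- extraction_bar (a point): Centre of the blue crossbar, 16 mm thick, 72 mm long, on two flat arms 60 mm apart. It is 80 mm from a level hinge that lies 50 mm up over the middle of a fixed grey box (100 mm in the swing direction, 80 wide, 45 high). Axes move with the handle: y along the bar; when off, z is up and x is level, from the box's white-marked end to its green one, yawed up to 69 degrees from world x either way.
- extraction (a joint): Blue handle's angle: 0 = off, leaning 30 degrees to the white mark; 1.05 = on, 30 degrees to the green mark; stops at both. A spring snaps it to the nearer stop from either side of upright (0.525). The bar leaves off at about 4 N, easing towards upright. Bar centre: 119 mm above the bench at both stops, 130 when upright; it travels 80 mm from off to on, upright at 40.
- spindle (a joint): Red handle's angle (polishing spindle), on a like switch: starts and stays off, 0; on would be 1.05. The three switches stand 0.2 m or more apart in any order and yaw, told apart by the bar's colour: blue, red, yellow.
- lamp (a joint): Yellow handle's angle (bench lamp), on a like switch: starts and stays on, 1.05; off would be 0.
There are look-alikes about, which are no part of the job. Leave any brown or purple look-alike of the part that bears spindle alone.

How it is judged:
By the outcome, as a careful person would: the job done as asked, in the order asked, and still so for the second after the job is handed in, with the robot touching nothing.
It also fails if it takes over 35 s, if anything falls off the work surface, if the arm or the gripper's body presses on something with over 40 N, if the wrist force passes 120 N, or if a joint passes its speed limit or range.

ROBOT

A 7-joint arm with a two-finger parallel gripper is mounted at the origin on the work surface. World frame = base frame: x ahead of the robot, y to its left, z up, the work surface at z = 0. Lengths are in m, angles in rad, forces in N, time in s.
With the tool pointing down it reaches from about 0.425 to 0.925 m from the base axis. Payload 6.8 kg.
Tool frame: the origin (TCP) lies on the mounting face of the last link; the fingertips stand 173 mm ahead of it and the grasp point (between the pads) lies 155 mm ahead of it; z points along the fingers, y is the line along which they close (so a half turn about z gives the same grasp; the last joint's range is limited). The gripper opens to 85 mm and grips with 20 to 120 N. Pads are 22 mm wide; open, the fingers measure 114 mm over their backs; the gripper's body (76 mm by 85 mm) begins 54 mm behind the grasp point. The pads swing forward as they close: fully open they stand 13 mm farther back than shut.
Start: joints at [-1.396, 0.477, 0.022, 1.555, -0.011, 1.109, -0.083], TCP at [0.188, 0.648, 0.405] pointing down, gripper open.
Joint ranges: [-2.96, 2.96], [-0.34, 2.1], [-1.41, 1.46], [0.24, 2.44], [-1.37, 4.51], [0.17, 1.92], [-2.96, 2.96]. Speed limits (rad/s): [2.39, 2.39, 3.14, 3.14, 3.14, 3.14, 3.14].

INTERFACE

Orientations are given as a unit quaternion [w, x, y, z].
In Python, from station import bot gives the robot as it stands. The module is installed in compiled form; this text tells all that it offers.
- The arm moves only by the shell command python3 -m pendant 'ROWS' [FORCE]. ROWS is JSON, a list of rows, each a list of 5 numbers: the finger opening in m, from 0 to 0.0854, then the shift along the tool's x, y, z in m, then the turn about the tool's z in degrees. In form: [[jaw, x, y, z, yaw], ...]. A call has 1 to 12 rows; each row shifts and turns the commanded pose from where the row before left it, along the tool's axes as they then stand; what a row does not reach is not made up. A row lasts 1/12 s, in which the tool goes at most 41.7 mm and 7.16 degrees, less where a joint would pass 70% of its speed; a pose out of reach is approached as far as the arm can. A call with a gripper value outside its range is refused whole. The fingers move at their own pace and stop on an object; FORCE is the grip in N (left out, the last holds). Time passes only in rows, so rows that do not move let the fingers close. It gives the time, the measured TCP pose, the force, the opening and the grip force at its end, in the units of the state.
- bot.get_obs(): the state, without advancing time (a new reading comes with each control period).
- bot.read_camera(name): name is "scene" or "top"; returns (picture, depth): 480x640x3 uint8, blue, green, red; 480x640 float32, m along the optical axis (not along the pixel's ray), 0 where there is no reading.
- bot.camera_model(name): a dict with "intrinsics" (3x3 intrinsics, pixels), "dist_coeffs" ([k1, k2, p1, p2, k3] as OpenCV has them; the pictures are not rectified), "R" (3x3) and "t" (3): a world point X has camera coordinates R X + t. Camera axes: x right, y down, z forward; pixel columns grow to the right and rows downward; lengths in m; the calibration is good to about 2 mm. A picture is of the moment at which its call begins. camera_model takes no time and is no camera call.
- bot.hand_in(): hands the job in; it is judged then, once.
Trained networks look in the newest picture that a camera, given by its name, has taken for a name from the list of things; names that differ only in an ending like _2 or _b are one class to them, and where a whole thing is asked for, a point or a joint stands for the part that bears it (a point fixed in the world has none). Each returns a list of dicts, best first, with "score" (0 to 1); they miss things now and then, are a little off and sometimes report something else, mostly with a low value. They report only what shows in the picture. A call takes as long as a camera call. They do not tell look-alikes from the thing itself.
- bot.boxes_of(name, camera): "at" ([column, row] in pixels, amid what is visible of it).
- bot.trace(name, camera): "mask" (480x640 bool, what is visible of it) and "at" ([column, row] in pixels, amid what is visible of it).
- bot.pinpoint(name, camera): "at" ([column, row] in pixels: a listed point, or the origin of a listed thing).
The state is a dict: "t": time; "q": joint angles; "joint_vel": joint speeds; "joint_torque": joint torques, N m; "eef_pos": TCP position; "tool_rot": TCP orientation; "contact_force": force on the tool from outside, world axes, zero at the start; "torque": the same for the moment, N m; "gripper_width": opening from 0.0 (shut) to 1.0 (fully open); "grasp_force": force on a finger pad.
Only numpy, scipy, OpenCV 4.12 (cv2) and the standard library are available. Lean on these libraries where they do the work, as an engineer would, in place of code of your own. Each camera call takes 0.05 s, during which the arm holds its last target. There are 200 camera calls.

## Working session

There is one attempt and no reset: what is moved stays moved. The work goes in short steps, Python scripts to look and compute and a shell command to move; the robot and the scene stay as the last step left them, time stands still between calls to the robot, and variables do not carry over. Pictures are saved under pics/ and viewed, at most 10 in all, crops included, and the job is handed in when it is done.

```bash
mkdir -p pics
cat > h.py <<'E'
import numpy as np, cv2
from station import bot
def cam(n):
    m=bot.camera_model(n); return [np.array(m[k],float) for k in("intrinsics","dist_coeffs","R","t")]
def rays(n,uv):
    K,d,R,t=cam(n); p=cv2.undistortPoints(np.array(uv,float).reshape(-1,1,2),K,d)[:,0]
    return np.c_[p,np.ones(len(p))],R,t
def atdepth(n,uv,z):
    r,R,t=rays(n,uv); return (r*np.array(z).reshape(-1,1)-t)@R
def atheight(n,uv,h):
    r,R,t=rays(n,uv); D=r@R; C=-R.T@t; return C+D*((h-C[2])/D[:,2:])
def proj(n,X):
    K,d,R,t=cam(n); return cv2.projectPoints(np.array(X,float).reshape(-1,1,3),cv2.Rodrigues(R)[0],t,K,d)[0][:,0]
E
python3 - <<'E'
from h import *
for n in("scene","top"):
    im,d=bot.read_camera(n); cv2.imwrite(f"pics/{n}1.png",im); np.savez(f"{n}1.npz",im=im,d=d)
    K,D,R,t=cam(n); print(n,"C",-R.T@t)
    for nm in("extraction_bar",):
        for r in bot.pinpoint(nm,n): print(nm,r["score"],r["at"],atheight(n,r["at"],.119)[0])
    for nm in("extraction","spindle","lamp"):
        for r in bot.boxes_of(nm,n): print(nm,r["score"],r["at"])
s=bot.get_obs();print(s["t"],s["eef_pos"],s["tool_rot"])
E
```

```text
scene C [ 0.71384446 -0.36968414  0.74743992]
extraction_bar 0.7 [350.1, 154.9] [0.49928048 0.19877362 0.119     ]
extraction 0.97 [357.1, 155.2]
spindle 0.93 [296.6, 295.1]
spindle 0.87 [180.4, 359.9]
spindle 0.86 [250.8, 202.9]
spindle 0.8 [266.4, 422.6]
lamp 0.56 [379.6, 255.0]
top C [ 0.45230363 -0.02953898  0.97954675]
extraction_bar 0.71 [176.8, 239.9] [0.4943937  0.20610586 0.119     ]
extraction 0.66 [173.8, 236.1]
spindle 0.91 [278.0, 304.5]
spindle 0.88 [449.0, 282.1]
spindle 0.72 [357.1, 223.7]
spindle 0.66 [465.8, 195.4]
lamp 0.88 [287.6, 167.4]
0.5 [0.18834695 0.64818361 0.40463846] [-7.95520454e-06  1.40944548e-01  9.90017491e-01 -4.76430200e-05]
```

View pics/scene1.png

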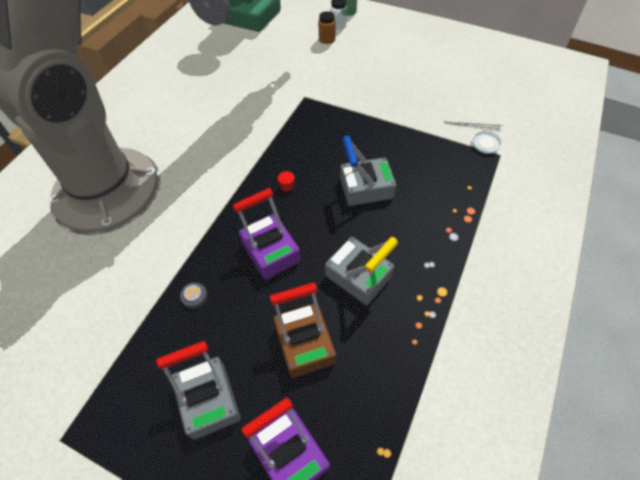

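View pics/top1.png

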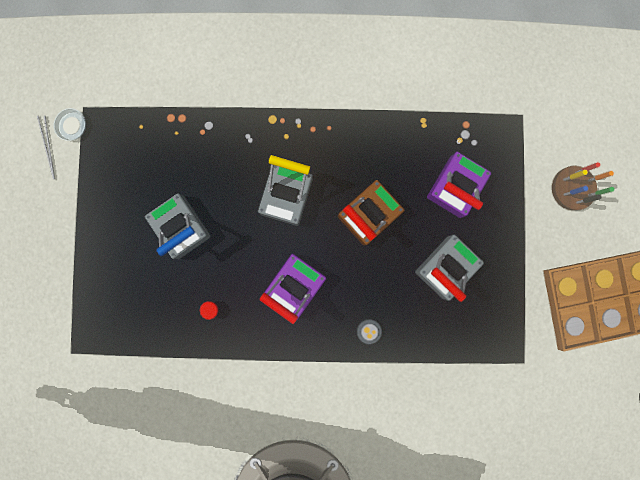

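The blue bar appears at scene (352,150) and top (176,241), leaning to its white mark. The green mark is at top (164,209). Candidates for the switch I want:
- **Blue bar:** top (176,241). It is the only blue one, on a grey box, so I choose this.
- **Yellow bar:** top (289,164), the lamp.
- **Red bar on the grey box:** top (449,285), the spindle.
- **Purple and brown look-alikes:** top (279,305), (463,195) and (358,223).

Next I measure the blue bar and make a close crop.

Run:
```python
from h import *
for n,(u0,u1,v0,v1) in {"top":(130,225,180,270),"scene":(325,410,125,215)}.items():
    z=np.load(n+"1.npz"); im,d=z["im"],z["d"]; hsv=cv2.cvtColor(im,cv2.COLOR_BGR2HSV)
    def get(m):
        M=np.zeros(m.shape,bool);M[v0:v1,u0:u1]=m[v0:v1,u0:u1]
        c=cv2.connectedComponentsWithStats(M.astype(np.uint8)); k=1+np.argmax(c[2][1:,4]); return c[1]==k
    blue=get((hsv[...,0]>100)&(hsv[...,0]<125)&(hsv[...,1]>130)&(hsv[...,2]>70))
    green=get((hsv[...,0]>45)&(hsv[...,0]<75)&(hsv[...,1]>120))
    white=get((hsv[...,1]<40)&(hsv[...,2]>185))
    for nm,m,h in(("blue",blue,.119),("green",green,.046),("white",white,.046)):
        v,u=np.nonzero(m); c=[u.mean(),v.mean()]; ok=d[v,u]>0
        P=atdepth(n,np.c_[u,v][ok],d[v,u][ok]) ; print(n,nm,len(u),np.round(c,1),"athgt",atheight(n,c,h)[0].round(4),"depth med",np.median(P,0).round(4))
        if nm=="blue":
            Q=atheight(n,np.c_[u,v],h)[:,:2]; w,V=np.linalg.eigh(np.cov(Q.T)); a=V[:,1]; s=Q@a
            print("  bar axis",a.round(3),"deg",np.degrees(np.arctan2(a[1],a[0])).round(1),"len",np.ptp(s).round(4),"mid",((s.max()+s.min())/2*a+(Q@V[:,0]).mean()*V[:,0]).round(4))
    if n=="top":
        cv2.imwrite("pics/crop1.png",cv2.resize(im[v0:v1,u0:u1],None,fx=6,fy=6,interpolation=2))
```

```text
top blue 355 [174.6 240.9] athgt [0.4926 0.2099 0.119 ] depth med [0.4921 0.2087 0.1261]
  bar axis [-0.592  0.806] deg 126.3 len 0.0738 mid [0.4927 0.2098]
top green 211 [163.4 208.7] athgt [0.5565 0.2541 0.046 ] depth med [0.5561 0.2538 0.0464]
top white 102 [190.5 239.5] athgt [0.4992 0.2    0.046 ] depth med [0.4985 0.1988 0.0465]
scene blue 271 [349.6 149.8] athgt [0.4932 0.2108 0.119 ] depth med [0.4935 0.2073 0.1242]
  bar axis [-0.571  0.821] deg 124.8 len 0.0825 mid [0.493  0.2112]
scene green 123 [385.6 170.8] athgt [0.559 0.253 0.046] depth med [0.5586 0.2538 0.0451]
scene white 165 [350.  176.8] athgt [0.498  0.2078 0.046 ] depth med [0.4982 0.2083 0.045 ]
```

View pics/crop1.png

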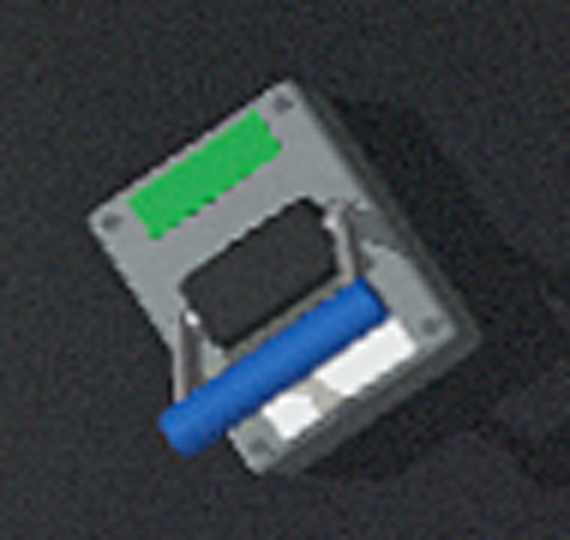

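The crop shows a single blue bar on a grey box, leaning over the white mark at crop (270,365), with green at (205,170). The bar centre is about (0.493, 0.210) and the swing direction is yawed about 36°. Projecting 75 mm from the bar lands on the green mark, which agrees. I'll move the closed fingers to the white side, high up.

```bash
python3 -m pendant '[[0,-0.0215,-0.0207,0,0],[0,-0.0215,-0.0207,0,0],[0,-0.0215,-0.0207,0,0],[0,-0.0215,-0.0207,0,0],[0,-0.0215,-0.0207,0,0],[0,-0.0215,-0.0207,0,0],[0,-0.0215,-0.0207,0,0],[0,-0.0215,-0.0207,0,0],[0,-0.0215,-0.0207,0,0],[0,-0.0215,-0.0207,0,0],[0,-0.0215,-0.0207,0,0],[0,-0.0215,-0.0207,0,0]]' 100
python3 -m pendant '[[0,-0.0215,-0.0207,0,0],[0,-0.0215,-0.0207,0,0],[0,-0.0215,-0.0207,0,0],[0,-0.0215,-0.0207,0,0],[0,-0.0215,-0.0207,0,0],[0,-0.0215,-0.0207,0,0]]'
python3 -m pendant '[[0,0,0,0,-6.5],[0,0,0,0,-6.5],[0,0,0,0,-6.5],[0,0,0,0,-6.5],[0,0,0,0,-6.5],[0,0,0,0,-6.5],[0,0,0,0,-6.5],[0,0,0,0,-6.5],[0,0,0,0,0]]'
python3 - <<'E'
from h import *
from scipy.spatial.transform import Rotation as Ro
s=bot.get_obs();q=s["tool_rot"];M=Ro.from_quat([*q[1:],q[0]]).as_matrix()
print(s["t"],s["eef_pos"],M.round(3),s["gripper_width"])
b=np.array([.493,.210]);sw=np.array([.81,.588]);S=b-.045*sw
print(M.T@(np.r_[S,.268]-s["eef_pos"]))
E
```

```text
t: 1.5
eef_pos: [0.3673, 0.3363, 0.405]
tool_rot: [0.0, 0.141, 0.99, 0.0]
contact_force: [0.3, 0.0, 1.4]
gripper_width: 0.001
grasp_force: 0.0
t: 2.0
eef_pos: [0.4565, 0.181, 0.405]
tool_rot: [0.0, 0.141, 0.99, 0.0]
contact_force: [1.4, 1.5, -0.8]
gripper_width: -0.001
grasp_force: 0.0
t: 2.75
eef_pos: [0.456, 0.1824, 0.4049]
tool_rot: [0.0, -0.309, 0.951, 0.0]
contact_force: [0.2, -0.4, 0.7]
gripper_width: 0.001
grasp_force: 0.0
2.75 [0.45600991 0.18235947 0.40488014] [[-0.809 -0.588  0.   ]
 [-0.588  0.809  0.   ]
 [-0.     0.    -1.   ]] 0.001071020150078913
[-0.00107347  0.00062556  0.13688066]
```

```bash
python3 -m pendant '[[0,0,0,0.023,0],[0,0,0,0.023,0],[0,0,0,0.023,0],[0,0,0,0.023,0],[0,0,0,0.023,0],[0,0,0,0.022,0],[0,0,0,0,0]]'
python3 - <<'E'
from h import *
for n in("scene","top"):
    im,d=bot.read_camera(n)
    if n=="scene": cv2.imwrite("pics/s2.png",cv2.resize(im[70:270,230:470],None,fx=3,fy=3,interpolation=2));
E
```

```text
t: 3.33
eef_pos: [0.4546, 0.1819, 0.2644]
tool_rot: [-0.003, -0.306, 0.952, -0.001]
contact_force: [-1.3, -0.2, 0.5]
gripper_width: -0.003
grasp_force: 0.0
```

View pics/s2.png

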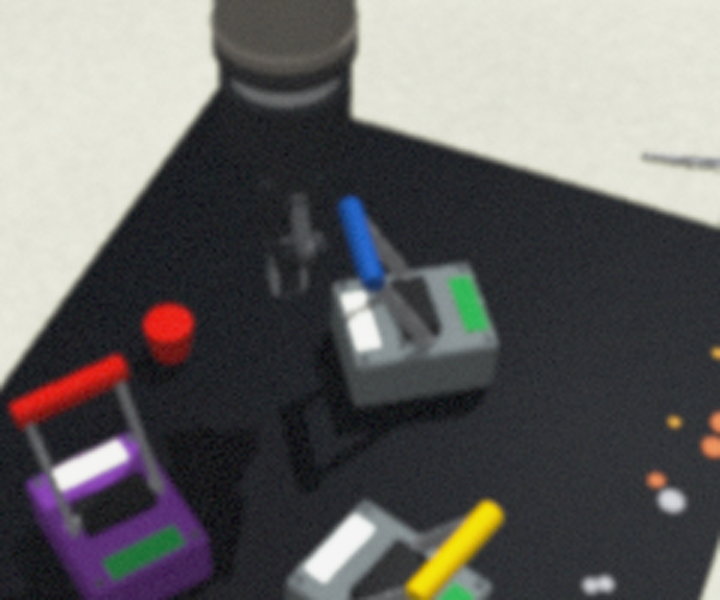

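The gripper stands at crop (290,260), on the white side of the blue bar at (360,245), and is clear of everything else. Now I push.

```bash
python3 -m pendant '[[0,-0.01,0,0,0],[0,-0.01,0,0,0],[0,-0.01,0,0,0],[0,-0.01,0,0,0],[0,-0.01,0,0,0],[0,-0.01,0,0,0],[0,-0.01,0,0,0],[0,-0.01,0,0,0],[0,-0.01,0,0,0],[0,-0.004,0,0,0],[0,0,0,0,0],[0,0,0,0,0]]'
python3 - <<'E'
from h import *
im,d=bot.read_camera("scene"); cv2.imwrite("pics/s3.png",cv2.resize(im[70:270,230:470],None,fx=3,fy=3,interpolation=2))
E
```

```text
t: 4.43
eef_pos: [0.5323, 0.2374, 0.2675]
tool_rot: [-0.0, -0.307, 0.952, -0.0]
contact_force: [-0.2, -0.4, 0.1]
gripper_width: 0.003
grasp_force: 0.0
```

View pics/s3.png

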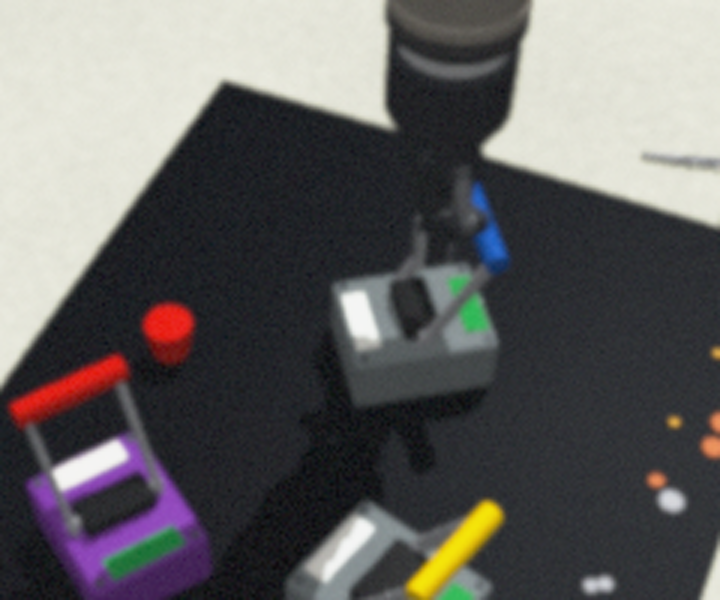

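The blue bar now leans over the green mark, at crop (490,230), with no residual force. I'll back off a little, rise straight up and move aside.

```bash
python3 -m pendant '[[0,0.01,0,0,0],[0,0.01,0,0,0],[0,0,0,-0.02,0],[0,0,0,-0.025,0],[0,0,0,-0.025,0],[0,0,0,-0.025,0],[0,0,0,-0.025,0],[0,0,0,-0.02,0],[0,0.03,0.02,0,0],[0,0.03,0.03,0,0],[0,0.01,0.03,0,0],[0,0,0,0,0]]'
python3 - <<'E'
from h import *
im,d=bot.read_camera("scene"); cv2.imwrite("pics/s4.png",im)
hsv=cv2.cvtColor(im,cv2.COLOR_BGR2HSV)
m=(hsv[...,0]>100)&(hsv[...,0]<125)&(hsv[...,1]>130)&(hsv[...,2]>70); m[:,:325]=0;m[:,420:]=0;m[:100]=0;m[230:]=0
v,u=np.nonzero(m); X=atheight("scene",[u.mean(),v.mean()],.119)[0]; print(len(u),X,"travel",(X[:2]-[.493,.2105])@[.81,.588])
E
```

```text
t: 5.48
eef_pos: [0.4074, 0.2512, 0.4074]
tool_rot: [-0.001, -0.31, 0.951, 0.001]
contact_force: [0.1, 0.4, -0.3]
gripper_width: 0.001
grasp_force: 0.0
299 [0.56060104 0.25619331 0.119     ] travel 0.0816245053636335
```

View pics/s4.png

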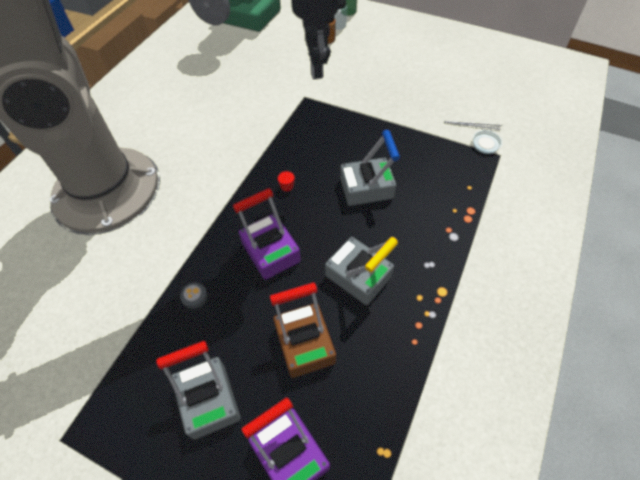

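The blue bar, at scene (390,145), has travelled 81 mm and rests at its on stop. The red bar (183,355) and yellow bar (382,254) have not moved, and the gripper is clear at (318,60).

```bash
python3 -c "
from station import bot
print(bot.hand_in())"
```

```text
the job is handed in; nothing more can be done
None
```

The blue dust-extraction switch is thrown fully to its green side and stays on by itself; the red switch is still off and the yellow one still on, and the job is handed in.

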